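# Put a portable gas hob back together after cleaning

## Robot

A 6-joint arm with a two-finger parallel gripper is mounted at the origin on a cart in front of the work surface, level with it; the furniture and walls round the work are solid. World frame = base frame: x ahead of the robot, y to its left, z up, the work surface at z = 0. Lengths are in m, angles in rad, forces in N, time in s.
With the tool pointing down it reaches from about 0.35 to 0.925 m from the base axis. Payload 6.4 kg.
Tool frame: the origin (TCP) lies midway between the tips of the shut fingers; the grasp point (between the pads) lies behind it (bot.hold_point_z is the z of the grasp point in the tool frame, in m); z points along the fingers, x is the direction in which the jaws open and shut, and the axes are right-handed (so a half turn about z gives the same grasp; the last joint's range is limited). The gripper opens to 94 mm and grips with 3 to 60 N. Pads are 16 mm wide; open, the fingers measure 119 mm over their backs; the gripper's body (75 mm by 177 mm) begins 78 mm behind the grasp point.
Start: joints at [-1.501, 0.245, 1.558, -0, 1.339, -0.174], TCP at [0.157, -0.631, 0.205] pointing down, gripper open.
Joint ranges: [-3.13, 3.13], [-1.02, 2.26], [0.13, 2.54], [-0.95, 4.09], [0.21, 2.88], [-2.74, 2.74]. Speed limits (rad/s): [2.57, 2.57, 3.14, 3.14, 3.14, 3.14].

## Interface

Orientations are given as a rotation vector (axis times angle).
In Python, from workcell import telemetry, optics, close_job, bot gives the robot as it stands. The module is installed in compiled form; this text tells all that it offers.
- The arm moves only by the tool move_arm, never from a script. Its arguments are lists of equal length, an entry for each row: "jaw": the opening, from 0 (shut) to 1 (fully open); "delta_pos": the shift along the tool's x, y, z in mm, a list of three; "rot": the turn, a rotation vector about the tool's x, y, z in degrees, a list of three. A call has 1 to 8 rows; each row shifts and turns the commanded pose from where the row before left it, along the tool's axes as they then stand; what a row does not reach is not made up. A row lasts 1/12 s, in which the tool goes at most 41.7 mm and 7.16 degrees, less where a joint would pass 70% of its speed; a pose out of reach is approached as far as the arm can. A call with a gripper value outside its range is refused whole. The fingers move at their own pace and stop on an object; "newtons" is the grip in N (left out, the last holds). Time passes only in rows, so rows that do not move let the fingers close. It gives the time, the measured TCP pose, the force and the opening at its end, in the units of the state.
- telemetry.sense(): the state, without advancing time (a new reading comes with each control period).
- optics.read_camera(name): name is "scene" or "top" or "wrist"; returns a dict with "frame" (400x640x3 uint8, red, green, blue), "depth" (400x640 float32, m along the optical axis (not along the pixel's ray), 0 where there is no reading), "K" (3x3 intrinsics, pixels), "k1" (the pictures are not rectified: a ray, as slopes to the right and down, at radius r is drawn at 1 + k1 r^2 times it, then the intrinsics apply), "extrinsics" (4x4, takes a point from world to camera coordinates). Camera axes: x right, y down, z forward; pixel columns grow to the right and rows downward; lengths in m; the calibration is good to about 2 mm. A picture is of the moment at which its call begins.
- close_job(): hands the job in, once; it reports no verdict.
Trained networks look in a picture, given as the dict that the camera call returned (one of the last four; its "shot" number tells which), for a name from the list of things; names that differ only in an ending like _2 or _b are one class to them, and where a whole thing is asked for, a point or a joint stands for the part that bears it (a point fixed in the world has none). Each returns a list of dicts, best first, with "score" (0 to 1); they miss things now and then, are a little off and sometimes report something else, mostly with a low value. They report only what shows in the picture. A call takes as long as a camera call. They do not tell look-alikes from the thing itself.
- optics.search_frame(picture, name): "centre" ([x, y, z] in m, in world coordinates, good to about 4 mm: the middle of the surface that is visible of it).
- optics.mark_of(picture, name): "centre" ([x, y, z] in m, in world coordinates, good to about 4 mm: a listed point, or the origin of a listed thing).
The state is a dict: "clock": time; "q": joint angles; "qvel": joint speeds; "joint_efforts": joint torques, N m; "ee_pos": TCP position; "orientation": TCP orientation; "force": force on the tool from outside, world axes, zero at the start; "torque": the same for the moment, N m; "grip_width": finger opening in m.
Only numpy, scipy, OpenCV 4.12 (cv2) and the standard library are available. Lean on these libraries where they do the work, as an engineer would, in place of code of your own. Each camera call takes 0.05 s, during which the arm holds its last target.

## Task

The portable gas hob has just been wiped clean. First fold both raised halves of its hinged pan support down flat over the burner; then fit the loose control knob back onto the D-shaped valve spindle, turned so that the flats match, and push it fully home. Finish while holding the knob pressed right down against the valve spring, as one does to light the burner, without letting go, and leave the other things on the worktop where they are.

Things in the scene. Friction and masses are not known exactly. Their poses are not given: they have to be found in the camera images.
- gas_hob: portable gas hob with a stainless top, fixed; 304 mm deep (x), 284 wide (y), top panel 70 mm above the worktop. Origin: centre of its underside; x points to the hob's back (away from the robot), y to its left, z up. Burner 35 mm behind the origin, 68 mm across, 21 high; spindle 110 mm in front of the origin on the middle line, with a red dot on the panel 31 mm behind it
- support_left (a joint): angle of the left half of the black pan support: 0 = folded flat, on its stop; 1.57 = upright; 1.75 = leaning outward. Stiff hinge: it stays where it is left and yields to about 4 N at the cross bar
- support_right (a joint): the same for the right half of the pan support
- support_left_bar (a point): middle of the cross bar of the left half (bar 8 mm wide, 9 high, 148 long, parallel to the hob's x, 65 mm from the hinge line). Each half is a flat frame 156 mm along the hob's x that reaches 100 mm from its hinge; two prongs 36 mm either side of this point reach 33 mm past the bar. Folded flat, the bar's top is 100 mm above the worktop
- support_right_bar (a point): middle of the cross bar of the right half, as on the left
- support_left_hinge (a point): middle of the hinge line of the left half, parallel to the hob's x, 96 mm above the worktop, 108 mm left of the hob's middle line. The half folds from upright towards the burner, to the right
- support_right_hinge (a point): middle of the hinge line of the right half, 108 mm right of the hob's middle line, 96 mm above the worktop. The half folds from upright towards the burner, to the left
- spindle_tip (a point): centre of the top of the upright brass valve spindle, which does not turn: a shaft of 12 mm diameter, cut flat 1.5 mm off its axis on the side to the hob's front (-x of this point; x points to the hob's back). Tip 22 mm above the panel when not pressed, edges chamfered about 1 mm. With the knob fully home the tip is 13.5 mm above the knob's underside
- valve_spindle (a joint): how far the spindle is pressed down: 0 = up, 0.005 m = fully in, on its stop. A spring pushes it up: 3 N to start it, 8 N fully in
- knob: loose knob, black skirt and silver grip, upright, 30 to 65 g. Skirt 44 mm across, 16 high; on it a blade 42 mm long (x), 13 thick (y), 16 to 36 mm above the underside, red pointer line at its +x end. Origin: centre of the underside. D socket below, 13.5 mm deep, about 0.9 mm play, flat on the -x side: goes on only with the pointer to the hob's back (red dot), within about 0.25 rad
- knob_pointer (a point): outer end of the red pointer line, at the top of the knob's grip blade: 21 mm from the knob's axis along its x, 36 mm above its underside
- salt_shaker: glass salt shaker with a grey top, 44 mm across, 90 high, a bystander; origin: centre of its underside
- jar_small: small jam jar with a grey lid, 58 mm across, 85 high, a bystander; origin: centre of its underside
- onion: red onion, 78 mm across, 84 high, a bystander; origin: centre of its underside
Things that resemble listed ones, but are neither listed nor needed, are in the scene too. What is meant by the knob is not green, purple or turquoise, and is the larger of those in its own colour.

How it is judged:
On the way, in this order (a step that is already met when the one before it is completed fails the run):
1. both halves of the pan support are folded down flat (each within 0.07 rad) (value of joint each of support_left, support_right below 0.07 rad), for 0.2 s.
2. the knob is fully home on the spindle: the tip at least 12 mm inside it, upright, pointer to the hob's back (flats matched) (z of knob in the frame of spindle_tip below -0.012 m and horizontal distance between knob and spindle_tip below 0.0025 m and x of knob_pointer in the frame of spindle_tip above 0.017 m and angle between knob's own z axis and vertical below 0.12 rad), for 0.2 s.
At the end, for the whole second after the job is handed in: Both support halves flat (within 0.07 rad); knob on the spindle, tip at least 12 mm inside, within 2.5 mm of its axis, upright within 0.12 rad, pointer end over 17 mm to the back of the axis; through the last second the fingers hold the knob (over 3 N), spindle pressed more than 4 of its 5 mm (all of step 1 and all of step 2 and value of joint valve_spindle above 0.004 m and contact force between the fingers and knob above 3 N); the arm keeps its last pose, push and grip.
It fails at once if the salt shaker, the jam jar or the onion is pushed more than 30 mm away (distance of any of salt_shaker, jar_small, onion from where it was at the start of the episode above 0.03 m).
It also fails if it takes over 58 s, if anything falls off the work surface, if the arm or the gripper's body presses on something with over 40 N, if the wrist force passes 120 N, or if a joint passes its speed limit or range.

## Working session

There is one attempt and no reset: what is moved stays moved. The work goes in short steps, Python scripts to look and compute and a tool call to move; the robot and the scene stay as the last step left them, time stands still between calls to the robot, and variables do not carry over. Pictures are saved under pics/ and viewed, and the job is handed in when it is done.

Besides the shell and the picture viewer there is one more tool, called after ">>>" as a command line: name --argument value ..., lists and objects as JSON in quotes. move_arm: Moves the arm, as the interface text tells. Its arguments: {"type":"object","properties":{"jaw":{"type":"array"},"delta_pos":{"type":"array"},"rot":{"type":"array"},"newtons":{"type":"number"}},"required":["jaw","delta_pos","rot"]}

```bash
mkdir -p pics; ls
cat > h.py <<'E'
import numpy as np,cv2
from scipy.spatial.transform import Rotation as R
from workcell import telemetry,optics,bot
def save(p,n): cv2.imwrite('pics/'+n+'.png',cv2.cvtColor(p['frame'],cv2.COLOR_RGB2BGR))
def world(p,u,v,z=None,d=None):
    K=p['K'];k1=p['k1']
    dd=np.array([(u-K[0,2])/K[0,0],(v-K[1,2])/K[1,1]])
    s=dd.copy()
    for _ in range(30): s=dd/(1+k1*(s@s))
    E=np.linalg.inv(p['extrinsics']); ray=np.array([s[0],s[1],1.])
    if z is None:
        if d is None: d=p['depth'][int(round(v)),int(round(u))]
        return E[:3,:3]@(ray*d)+E[:3,3]
    w=E[:3,:3]@ray; return E[:3,3]+w*(z-E[2,3])/w[2]
def proj(p,X):
    c=p['extrinsics']@np.r_[X,1]; s=c[:2]/c[2]; s=s*(1+p['k1']*(s@s))
    return p['K'][:2,:2]@s+p['K'][:2,2]
def st():
    s=telemetry.sense(); print('t',s['clock'],'p',np.round(s['ee_pos'],4),'o',np.round(s['orientation'],3),'F',np.round(s['force'],1),'w',s['grip_width']); return s
E
python3 - <<'E'
from h import *
s=st(); print(bot.hold_point_z, s['q'])
for c in ['scene','top','wrist']:
    p=optics.read_camera(c); save(p,c+'0'); print(c,p['shot'],np.round(np.linalg.inv(p['extrinsics']),3).tolist(),p['K'][0,0],p['k1'])
    if c=='wrist': continue
    for n in ['gas_hob','knob','knob_pointer','spindle_tip','support_left_bar','support_right_bar','support_left_hinge','support_right_hinge','salt_shaker','jar_small','onion']:
        r=optics.mark_of(p,n); print(n,[(np.round(x['centre'],3).tolist(),round(x['score'],2)) for x in r[:4]])
E
```

```text
pics
t 0.0 p [ 0.1569 -0.6302  0.2044] o [-2.474e+00  1.934e+00  2.000e-03] F [ 0.1 -0.3 -0.2] w 0.09405531057011114
-0.0188 [-1.50110345e+00  2.45796326e-01  1.55896211e+00 -5.12137431e-06
  1.33867744e+00 -1.74114368e-01]
scene 1 [[-0.68, -0.318, 0.661, -0.281], [-0.733, 0.318, -0.601, 0.753], [-0.019, -0.893, -0.449, 0.642], [0.0, 0.0, 0.0, 1.0]] 447.6960811962182 -0.03987756821327024
gas_hob [([0.598, 0.032, 0.004], 0.76)]
knob [([0.366, 0.361, 0.002], 0.78), ([0.456, 0.339, 0.006], 0.74), ([0.463, 0.423, 0.001], 0.65), ([0.554, 0.34, -0.001], 0.61)]
knob_pointer [([0.48, 0.35, 0.037], 0.62), ([0.572, 0.341, 0.038], 0.57), ([0.414, 0.265, 0.024], 0.48), ([0.468, 0.428, 0.026], 0.47)]
spindle_tip [([0.486, 0.049, 0.092], 0.58)]
support_left_bar [([0.654, 0.135, 0.159], 0.6)]
support_right_bar [([0.608, -0.087, 0.16], 0.61)]
support_left_hinge [([0.655, 0.128, 0.091], 0.69)]
support_right_hinge [([0.608, -0.085, 0.095], 0.84)]
salt_shaker [([0.654, 0.133, 0.093], 0.33)]
jar_small [([0.691, 0.35, -0.001], 0.97)]
onion [([0.666, -0.331, 0.002], 0.85)]
top 2 [[-0.024, -0.998, 0.058, 0
[... 305 characters left out ...]
nter [([0.472, 0.435, 0.028], 0.68), ([0.415, 0.268, 0.025], 0.58), ([0.389, 0.364, 0.04], 0.57), ([0.479, 0.347, 0.036], 0.54)]
spindle_tip []
support_left_bar [([0.655, 0.134, 0.162], 0.92)]
support_right_bar [([0.611, -0.081, 0.163], 0.89)]
support_left_hinge [([0.653, 0.128, 0.1], 0.89), ([0.61, -0.081, 0.094], 0.28), ([0.655, 0.136, 0.161], 0.25)]
support_right_hinge []
salt_shaker [([0.433, -0.316, 0.001], 0.62)]
jar_small [([0.694, 0.347, -0.001], 0.65), ([0.611, -0.082, 0.164], 0.4)]
onion [([0.667, -0.33, 0.003], 0.75)]
wrist 3 [[0.24, -0.934, -0.266, 0.235], [-0.971, -0.231, -0.065, -0.611], [-0.0, 0.273, -0.962, 0.385], [0.0, 0.0, 0.0, 1.0]] 299.59801820709606 0.004890249208161042
```

View pics/scene0.png

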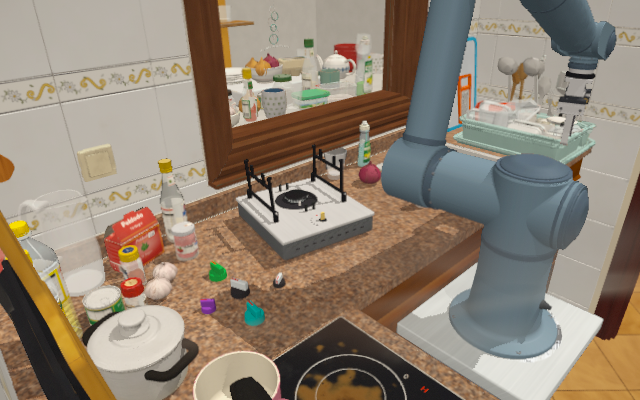

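View pics/top0.png

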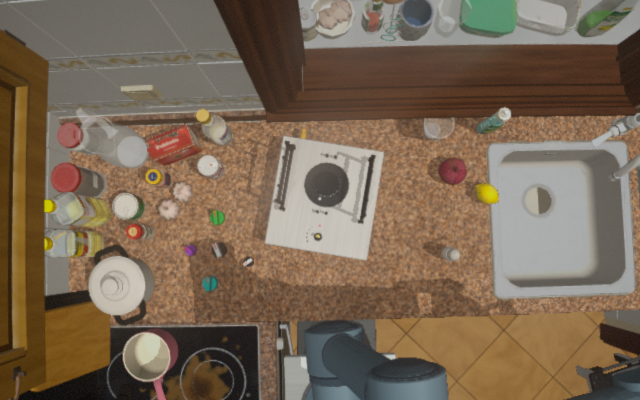

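The scene shows the hob at (305,210) with both support halves up. There are coloured knobs, plus two black and silver ones at scene (240,290) and (279,281). I'll zoom in on the top view.

Run:
```python
from h import *
p=optics.read_camera('top')
f=cv2.cvtColor(p['frame'],cv2.COLOR_RGB2BGR)
a=cv2.resize(f[195:300,175:275],None,fx=5,fy=5,interpolation=cv2.INTER_CUBIC)
q=optics.read_camera('scene'); g=cv2.cvtColor(q['frame'],cv2.COLOR_RGB2BGR)
b=cv2.resize(g[255:330,195:295],None,fx=5,fy=5,interpolation=cv2.INTER_CUBIC)
cv2.imwrite('pics/ka.png',a);cv2.imwrite('pics/kb.png',b)
c=cv2.resize(f[130:265,255:390],None,fx=4.4,fy=4.4,interpolation=cv2.INTER_CUBIC);cv2.imwrite('pics/hob.png',c)
for u,v in [(219,250),(248,262)]: print(world(p,u,v),world(p,u,v,z=.036))
for n in ['spindle_tip','support_left_bar','support_right_bar','gas_hob','salt_shaker']:
    r=optics.mark_of(p,n); print(n,[(np.round(x['centre'],4).tolist(),round(x['score'],2)) for x in r[:2]])
```

```text
[0.45658287 0.33381339 0.02527849] [0.45664402 0.33132499 0.036     ]
[0.42089771 0.25134272 0.02612274] [0.42121665 0.24965563 0.036     ]
spindle_tip [([0.4605, 0.3387, 0.0007], 0.61)]
support_left_bar [([0.6514, 0.138, 0.161], 0.69), ([0.4819, 0.3437, 0.0353], 0.19)]
support_right_bar [([0.6102, -0.0814, 0.1626], 0.75)]
gas_hob [([0.5973, 0.0305, -0.0001], 0.68)]
salt_shaker [([0.4333, -0.3166, 0.0036], 0.57)]
```

View pics/ka.png

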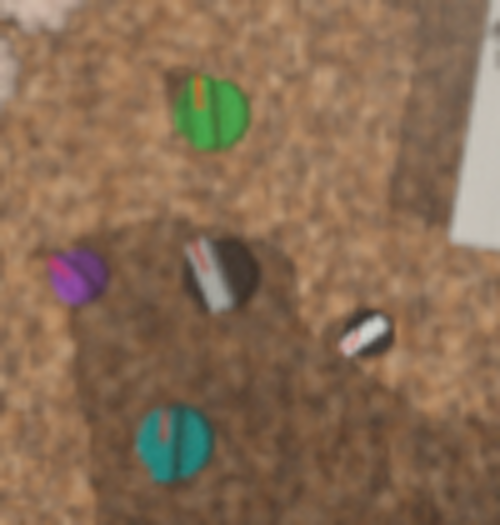

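View pics/kb.png

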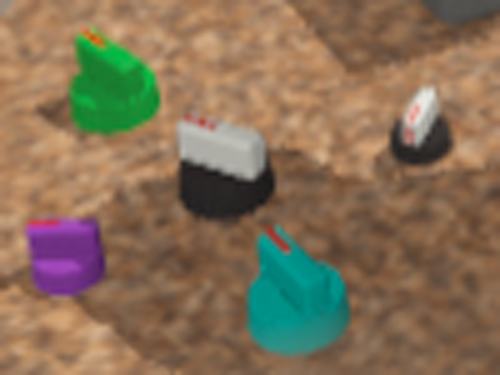

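View pics/hob.png

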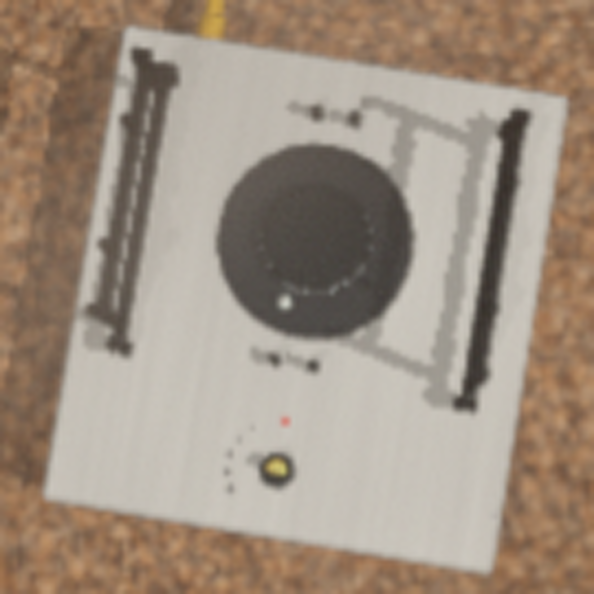

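The matching knob is the black and silver one at ka (220,273), which puts it near (0.46, 0.335) at yaw about 0.45. The hob yaw is about -0.21, with its origin at (0.597, 0.031). I'll raise the tool and turn it so its x lies along the hob's y.

>>> move_arm --jaw '[0,0,0,0,0,0,0,0]' --delta_pos '[[0,0,-30],[0,0,-30],[0,0,-15],[0,0,0],[0,0,0],[0,0,0],[0,0,0],[0,0,0]]' --rot '[[0,0,-7],[0,0,-7],[0,0,-7],[0,0,-7],[0,0,-7],[0,0,-7],[0,0,-7],[0,0,-7]]'

```text
clock: 2.27
ee_pos: [0.1569, -0.6308, 0.2805]
orientation: [3.095, -0.537, -0.0]
force: [0.5, -0.3, 0.1]
grip_width: 0.0442
```

>>> move_arm --jaw '[0,0,0,0,0,0,0,0]' --delta_pos '[[0,0,0],[0,0,0],[0,0,0],[0,0,0],[0,0,0],[0,0,0],[0,0,0],[0,0,0]]' --rot '[[0,0,-7],[0,0,-7],[0,0,-7],[0,0,-7],[0,0,-7],[0,0,-7],[0,0,-7],[0,0,-7]]'

```text
clock: 2.93
ee_pos: [0.1569, -0.6308, 0.2804]
orientation: [-2.985, -0.979, 0.0]
force: [0.3, 1.2, -0.3]
grip_width: 0.0004
```

>>> move_arm --jaw '[0,0,0,0,0,0,0]' --delta_pos '[[0,0,0],[0,0,0],[0,0,0],[0,0,0],[0,0,0],[0,0,0],[0,0,0]]' --rot '[[0,0,-7],[0,0,-7],[0,0,-7],[0,0,-7],[0,0,-7],[0,0,-7],[0,0,0]]'

```text
clock: 3.52
ee_pos: [0.1911, -0.6257, 0.2793]
orientation: [-2.482, -1.904, 0.038]
force: [-0.2, 0.0, 0.8]
grip_width: -0.0001
```

```bash
cat >> h.py <<'E'
HO=np.array([.597,.0305]); HT=-.208
def tgt(hx=None,hy=None,z=None,xy=None,yaw=None,HO=HO,HT=HT):
    s=st(); T=R.from_rotvec(s['orientation']).as_matrix()
    if xy is None: xy=HO+np.array([[np.cos(HT),-np.sin(HT)],[np.sin(HT),np.cos(HT)]])@[hx,hy]
    d=np.array([*xy,z])-s['ee_pos']; print('world tgt',xy,z,'tool delta mm',np.round(T.T@d*1000,1))
    cy=np.arctan2(T[1,0],T[0,0]); 
    print('yaw',cy,'q',np.round(s['q'],2),'tilt',np.round(T[:,2],3))
    if yaw is not None: print('rotz deg',-np.degrees((yaw-cy+np.pi)%(2*np.pi)-np.pi))
E
python3 -c "
from h import *
tgt(.035,.15,.27,yaw=HT+np.pi/2)"
```

```text
t 3.5167 p [ 0.1911 -0.6257  0.2793] o [-2.482 -1.904  0.038] F [-0.2  0.   0.8] w -0.00014062487293681463
world tgt [0.66222112 0.17003926] 0.27 tool delta mm [890.6 249.1  -7.1]
yaw 1.3090761522120404 q [-1.44  0.21  1.47 -0.03  1.47 -2.74] tilt [-0.027 -0.005 -1.   ]
rotz deg -3.077939278303603
```

>>> move_arm --jaw '[0,0,0,0,0,0,0,0]' --delta_pos '[[36,10,0],[36,10,0],[36,10,0],[36,10,0],[36,10,0],[36,10,0],[36,10,0],[36,10,0]]' --rot '[[0,0,0],[0,0,0],[0,0,0],[0,0,0],[0,0,0],[0,0,0],[0,0,0],[0,0,0]]'

```text
clock: 4.18
ee_pos: [0.3411, -0.3682, 0.274]
orientation: [-2.487, -1.898, 0.04]
force: [0.1, -0.1, 1.3]
grip_width: 0.0002
```

>>> move_arm --jaw '[0,0,0,0,0,0,0,0]' --delta_pos '[[36,10,0],[36,10,0],[36,10,0],[36,10,0],[36,10,0],[36,10,0],[36,10,0],[36,10,0]]' --rot '[[0,0,0],[0,0,0],[0,0,0],[0,0,0],[0,0,0],[0,0,0],[0,0,0],[0,0,0]]'

```text
clock: 4.85
ee_pos: [0.4942, -0.1113, 0.2686]
orientation: [-2.487, -1.898, 0.039]
force: [0.7, -0.6, 0.6]
grip_width: 0.0001
```

```bash
python3 -c "
from h import *
tgt(.035,.15,.27,yaw=HT+np.pi/2)"
```

```text
t 4.85 p [ 0.4942 -0.1113  0.2686] o [-2.487 -1.898  0.039] F [ 0.7 -0.6  0.6] w 0.00010946422642112505
world tgt [0.66222112 0.17003926] 0.27 tool delta mm [315.6  87.8  -7.5]
yaw 1.3042870242637135 q [-0.44 -0.13  1.83 -0.02  1.46 -1.74] tilt [-0.028 -0.005 -1.   ]
rotz deg -3.3523360972908987
```

```bash
cat >> h.py <<'E'
def fix(yaw):
    s=telemetry.sense(); T=R.from_rotvec(s['orientation'])
    D=R.from_euler('z',yaw)*R.from_euler('x',np.pi)
    print('rot fix deg',np.round(np.degrees((T.inv()*D).as_rotvec()),2))
E
python3 -c "
from h import *
fix(HT+np.pi/2)"
```

```text
rot fix deg [-1.48  0.65 -3.36]
```

>>> move_arm --jaw '[0,0,0,0,0,0,0,0]' --delta_pos '[[35,10,-1],[35,10,-1],[35,10,-1],[35,10,-1],[35,10,-1],[35,10,-1],[35,10,-1],[35,10,-1]]' --rot '[[0,0,0],[0,0,0],[0,0,0],[0,0,0],[0,0,0],[0,0,0],[0,0,0],[0,0,0]]'

```text
clock: 5.52
ee_pos: [0.6454, 0.1377, 0.2708]
orientation: [-2.486, -1.898, 0.04]
force: [0.6, -0.4, -0.0]
grip_width: 0.0003
```

>>> move_arm --jaw '[0,0]' --delta_pos '[[0,0,0],[0,0,0]]' --rot '[[-1.5,0.6,-3.4],[0,0,0]]'

```text
clock: 5.68
ee_pos: [0.6447, 0.1376, 0.2697]
orientation: [-2.435, -1.984, 0.003]
force: [-0.7, -0.3, 0.6]
grip_width: 0.0004
```

```bash
python3 -c "
from h import *
tgt(.035,.15,.27)
fix(HT+np.pi/2)
for c in ['top','scene']:
    p=optics.read_camera(c); save(p,c+'1')
    for n in ['gas_hob','spindle_tip','support_left_bar','support_right_bar','support_left_hinge','support_right_hinge']:
        r=optics.mark_of(p,n); print(n,[(np.round(x['centre'],4).tolist(),round(x['score'],2)) for x in r[:1]])
"
```

```text
t 5.6833 p [0.6447 0.1376 0.2697] o [-2.435 -1.984  0.003] F [-0.7 -0.3  0.6] w 0.00037208976457875397
world tgt [0.66222112 0.17003926] 0.27 tool delta mm [35.4 10.6 -0.3]
yaw 1.3671445053726243 q [ 0.04  0.22  1.47 -0.    1.45 -1.33] tilt [-0.002 -0.001 -1.   ]
rot fix deg [-0.09  0.06  0.25]
gas_hob [([0.5979, 0.0307, 0.0001], 0.92)]
spindle_tip []
support_left_bar [([0.6525, 0.1379, 0.1612], 0.56)]
support_right_bar [([0.6075, -0.0813, 0.1631], 0.88)]
support_left_hinge []
support_right_hinge [([0.6086, -0.0792, 0.0922], 0.92)]
gas_hob [([0.6003, 0.0289, 0.0011], 0.61)]
spindle_tip [([0.4837, 0.0542, 0.0927], 0.5)]
support_left_bar [([0.6539, 0.1356, 0.1625], 0.88)]
support_right_bar [([0.6086, -0.0821, 0.1583], 0.91)]
support_left_hinge [([0.6514, 0.1308, 0.0942], 0.74)]
support_right_hinge [([0.6118, -0.083, 0.0973], 0.72)]
```

>>> move_arm --jaw '[0,0,0,0,0,0,0]' --delta_pos '[[20,5,0],[22,5,0],[0,0,30],[0,0,30],[0,0,30],[0,0,30],[0,0,0]]' --rot '[[0,0,0],[0,0,0],[0,0,0],[0,0,0],[0,0,0],[0,0,0],[0,0,0]]'

```text
clock: 6.97
ee_pos: [0.6586, 0.1745, 0.1429]
orientation: [-2.434, -1.975, 0.018]
force: [-0.0, 0.3, -1.0]
grip_width: 0.0003
```

>>> move_arm --jaw '[0,0,0,0,0,0,0,0]' --delta_pos '[[-12,0,0],[-12,0,0],[-12,0,0],[-12,0,0],[-10,0,0],[-8,0,0],[-8,0,0],[0,0,0]]' --rot '[[0,0,0],[0,0,0],[0,0,0],[0,0,0],[0,0,0],[0,0,0],[0,0,0],[0,0,0]]'

```text
clock: 7.63
ee_pos: [0.648, 0.1004, 0.1517]
orientation: [2.439, 1.977, -0.002]
force: [0.2, 0.1, 0.2]
grip_width: 0.0006
```

```bash
python3 -c "
from h import *
tgt(.035,.06,.155)
p=optics.read_camera('scene'); save(p,'scene2')
for n in ['support_left_bar']:
        r=optics.mark_of(p,n); print(n,[(np.round(x['centre'],4).tolist(),round(x['score'],2)) for x in r[:1]])
cv2.imwrite('pics/s2.png',cv2.resize(cv2.cvtColor(p['frame'],cv2.COLOR_RGB2BGR)[100:280,200:400],None,fx=3,fy=3))
"
```

```text
t 7.6333 p [0.648  0.1004 0.1517] o [ 2.439e+00  1.977e+00 -2.000e-03] F [0.2 0.1 0.2] w 0.0006111884465917872
world tgt [0.64363581 0.08197913] 0.155 tool delta mm [-19.   -0.4  -3.3]
yaw 1.3620344854175896 q [-0.02  0.31  1.58 -0.    1.25 -1.38] tilt [ 0.    -0.002 -1.   ]
support_left_bar [([0.648, 0.0935, 0.149], 0.82)]
```

View pics/s2.png

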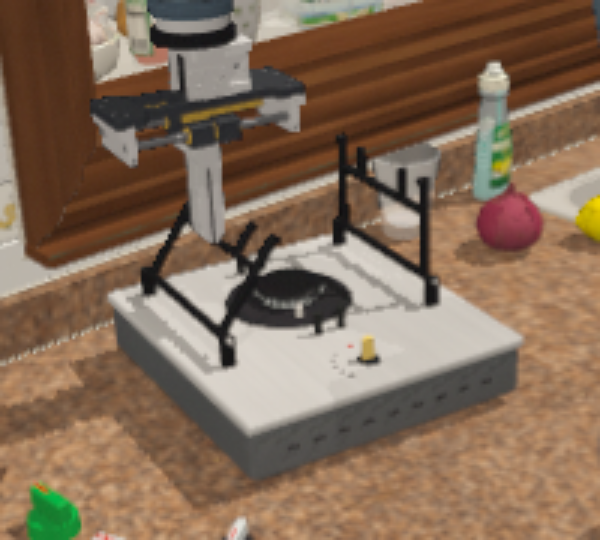

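The left half has been pushed to about 55°, with the finger on its bar. Next I go over it and press down.

>>> move_arm --jaw '[0,0,0,0,0,0,0,0]' --delta_pos '[[-8,0,-2],[-10,0,-3],[-6,0,8],[-6,0,10],[-3,0,12],[-1,0,12],[0,0,10],[0,0,5]]' --rot '[[0,0,0],[0,0,0],[0,0,0],[0,0,0],[0,0,0],[0,0,0],[0,0,0],[0,0,0]]'

```text
clock: 8.4
ee_pos: [0.6393, 0.0693, 0.0958]
orientation: [-2.437, -1.978, 0.006]
force: [0.2, -0.2, -1.5]
grip_width: 0.0006
```

>>> move_arm --jaw '[0,0,0]' --delta_pos '[[0,0,2],[0,0,0],[0,0,0]]' --rot '[[0,0,0],[0,0,0],[0,0,0]]'

```text
clock: 8.65
ee_pos: [0.6412, 0.0694, 0.0971]
orientation: [2.439, 1.98, -0.001]
force: [0.2, -0.8, 0.2]
grip_width: 0.0006
```

```bash
python3 -c "
from h import *
tgt(.035,.048,.098)
p=optics.read_camera('scene'); save(p,'scene3')
for n in ['support_left_bar']:
        r=optics.mark_of(p,n); print(n,[(np.round(x['centre'],4).tolist(),round(x['score'],2)) for x in r[:1]])
cv2.imwrite('pics/s3.png',cv2.resize(cv2.cvtColor(p['frame'],cv2.COLOR_RGB2BGR)[100:280,200:400],None,fx=3,fy=3))
"
```

```text
t 8.65 p [0.6412 0.0694 0.0971] o [ 2.439e+00  1.980e+00 -1.000e-03] F [ 0.2 -0.8  0.2] w 0.0005835819558956619
world tgt [0.64115777 0.07023778] 0.098 tool delta mm [ 0.8 -0.2 -0.9]
yaw 1.3638764542033943 q [-0.07  0.35  1.64 -0.    1.15 -1.43] tilt [-0.    -0.001 -1.   ]
support_left_bar [([0.6457, 0.0893, 0.1488], 0.84)]
```

View pics/s3.png

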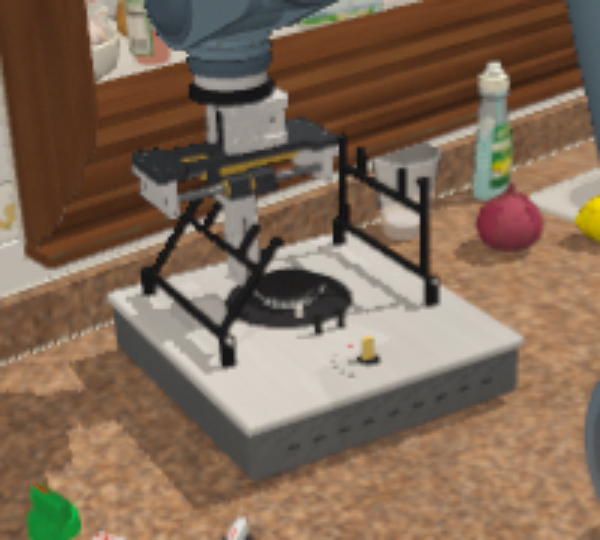

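The finger slipped over the bar and now sits inside the frame. I'll go up, move back above the bar and press down.

>>> move_arm --jaw '[0,0,0,0,0,0]' --delta_pos '[[0,0,-25],[0,0,-25],[0,0,-18],[8,0,-2],[8,0,0],[0,0,0]]' --rot '[[0,0,0],[0,0,0],[0,0,0],[0,0,0],[0,0,0],[0,0,0]]'

```text
clock: 9.25
ee_pos: [0.6439, 0.0865, 0.166]
orientation: [-2.437, -1.981, 0.002]
force: [-1.3, -0.5, 0.0]
grip_width: 0.0005
```

>>> move_arm --jaw '[0,0,0,0,0,0,0,0]' --delta_pos '[[0,0,8],[-2,0,10],[-4,0,10],[-4,0,10],[-4,0,10],[-3,0,10],[0,0,8],[0,0,2]]' --rot '[[0,0,0],[0,0,0],[0,0,0],[0,0,0],[0,0,0],[0,0,0],[0,0,0],[0,0,0]]'

```text
clock: 9.92
ee_pos: [0.6382, 0.058, 0.0968]
orientation: [2.432, 1.974, -0.029]
force: [-12.0, -28.3, 16.4]
grip_width: 0.0002
```

```bash
python3 -c "
from h import *
tgt(.035,.048,.098)
p=optics.read_camera('scene'); save(p,'scene4')
for n in ['support_left_bar']:
        r=optics.mark_of(p,n); print(n,[(np.round(x['centre'],4).tolist(),round(x['score'],2)) for x in r[:1]])
cv2.imwrite('pics/s4.png',cv2.resize(cv2.cvtColor(p['frame'],cv2.COLOR_RGB2BGR)[100:280,200:400],None,fx=3,fy=3))
"
```

```text
t 9.9167 p [0.6382 0.058  0.0968] o [ 2.432  1.974 -0.029] F [-12.  -28.3  16.4] w 0.00019551553273940787
world tgt [0.64115777 0.07023778] 0.098 tool delta mm [12.6  0.4 -1.4]
yaw 1.3636641130929648 q [-0.08  0.34  1.65 -0.02  1.16 -1.43] tilt [-0.009 -0.018 -1.   ]
support_left_bar [([0.6427, 0.0652, 0.098], 0.72)]
```

View pics/s4.png

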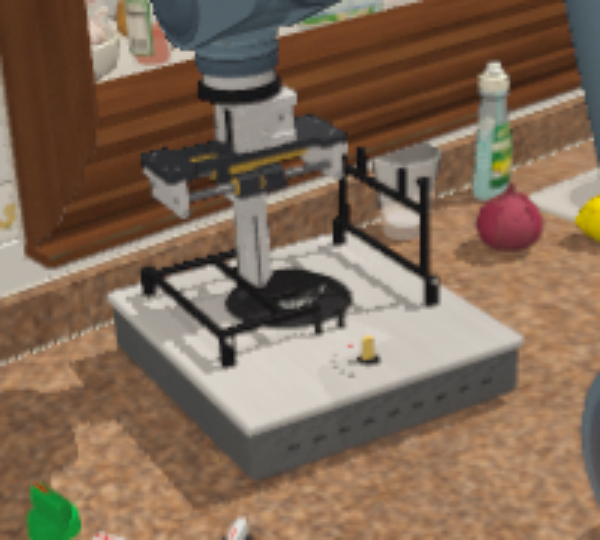

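>>> move_arm --jaw '[0,0,0]' --delta_pos '[[0,0,-12],[0,0,-8],[0,0,0]]' --rot '[[0,0,0],[0,0,0],[0,0,0]]'

```text
clock: 10.27
ee_pos: [0.6411, 0.068, 0.1192]
orientation: [2.439, 1.979, 0.0]
force: [0.8, 0.9, -0.6]
grip_width: 0.0005
```

```bash
python3 -c "
from h import *
tgt(.035,.043,.105)
p=optics.read_camera('scene')
for n in ['support_left_bar']:
        r=optics.mark_of(p,n); print(n,[(np.round(x['centre'],4).tolist(),round(x['score'],2)) for x in r[:1]])
"
```

```text
t 10.2667 p [0.6411 0.068  0.1192] o [2.439 1.979 0.   ] F [ 0.8  0.9 -0.6] w 0.0005366946998004113
world tgt [0.64012525 0.06534555] 0.105 tool delta mm [-2.8 -0.4 14.2]
yaw 1.362902461780034 q [-0.07  0.32  1.63 -0.    1.19 -1.43] tilt [ 0.001 -0.    -1.   ]
support_left_bar [([0.6426, 0.0647, 0.0975], 0.97)]
```

Now press on the bar's top. It should be 100 mm up if the half is flat.

>>> move_arm --jaw '[0,0,0,0]' --delta_pos '[[-3,0,10],[0,0,8],[0,0,3],[0,0,0]]' --rot '[[0,0,0],[0,0,0],[0,0,0],[0,0,0]]'

```text
clock: 10.7
ee_pos: [0.6399, 0.0654, 0.1005]
orientation: [-2.438, -1.98, 0.004]
force: [-10.5, -0.8, 21.5]
grip_width: 0.0007
```

The tip is on the bar at z=0.1005 under load, so the left half is flat. Next, the right half.

>>> move_arm --jaw '[0,0,0,0,0,0,0,0]' --delta_pos '[[0,0,-35],[0,0,-40],[0,0,-40],[-20,0,-40],[-40,0,-15],[-40,0,0],[-40,0,0],[-40,0,0]]' --rot '[[0,0,0],[0,0,0],[0,0,0],[0,0,0],[0,0,0],[0,0,0],[0,0,0],[0,0,0]]'

```text
clock: 11.37
ee_pos: [0.6027, -0.1095, 0.2636]
orientation: [-2.438, -1.981, 0.002]
force: [1.1, 0.7, 0.3]
grip_width: 0.0001
```

>>> move_arm --jaw '[0,0,0]' --delta_pos '[[-18,0,0],[0,0,0],[0,0,0]]' --rot '[[0,0,0],[0,0,0],[0,0,0]]'

```text
clock: 11.62
ee_pos: [0.5994, -0.1263, 0.2633]
orientation: [-2.439, -1.976, 0.002]
force: [0.9, 0.6, 0.4]
grip_width: 0.0004
```

```bash
python3 -c "
from h import *
tgt(.035,-.155,.15)
fix(HT+np.pi/2)
"
```

```text
t 11.6167 p [ 0.5994 -0.1263  0.2633] o [-2.439e+00 -1.976e+00  2.000e-03] F [0.9 0.6 0.4] w 0.0004445233212579833
world tgt [ 0.59923758 -0.12838673] 0.15 tool delta mm [ -2.1   0.6 113.3]
yaw 1.3619019546594173 q [-0.39  0.12  1.6  -0.    1.43 -1.75] tilt [-0.002  0.001 -1.   ]
rot fix deg [-0.14 -0.01 -0.05]
```

>>> move_arm --jaw '[0,0,0,0,0,0]' --delta_pos '[[-2,0,30],[0,0,30],[0,0,30],[0,0,23],[12,0,0],[12,0,0]]' --rot '[[0,0,0],[0,0,0],[0,0,0],[0,0,0],[0,0,0],[0,0,0]]'

```text
clock: 12.12
ee_pos: [0.6037, -0.1022, 0.1503]
orientation: [-2.436, -1.979, 0.004]
force: [0.3, -0.3, 0.1]
grip_width: 0.0003
```

>>> move_arm --jaw '[0,0,0,0,0,0,0,0]' --delta_pos '[[12,0,0],[12,0,0],[10,0,0],[8,0,0],[8,0,0],[3,0,0],[0,0,0],[0,0,0]]' --rot '[[0,0,0],[0,0,0],[0,0,0],[0,0,0],[0,0,0],[0,0,0],[0,0,0],[0,0,0]]'

```text
clock: 12.78
ee_pos: [0.6153, -0.0522, 0.152]
orientation: [-2.439, -1.979, -0.0]
force: [0.3, 0.9, 1.0]
grip_width: 0.0005
```

```bash
python3 -c "
from h import *
tgt(.035,-.068,.168)
p=optics.read_camera('scene'); save(p,'scene5')
for n in ['support_right_bar']:
        r=optics.mark_of(p,n); print(n,[(np.round(x['centre'],4).tolist(),round(x['score'],2)) for x in r[:1]])
"
```

```text
t 12.7833 p [ 0.6153 -0.0522  0.152 ] o [-2.439 -1.979 -0.   ] F [0.3 0.9 1. ] w 0.00048375479930739043
world tgt [ 0.61720337 -0.04326194] 0.168 tool delta mm [  9.2  -0.  -16. ]
yaw 1.3635041369721737 q [-0.27  0.22  1.69  0.    1.23 -1.63] tilt [-0.  0. -1.]
support_right_bar [([0.6159, -0.0479, 0.1475], 0.92)]
```

>>> move_arm --jaw '[0,0,0,0,0]' --delta_pos '[[0,0,-10],[0,0,-8],[8,0,0],[1,0,0],[0,0,0]]' --rot '[[0,0,0],[0,0,0],[0,0,0],[0,0,0],[0,0,0]]'

```text
clock: 13.3
ee_pos: [0.6172, -0.0434, 0.1701]
orientation: [2.438, 1.98, -0.001]
force: [-0.2, 0.4, -0.5]
grip_width: 0.0003
```

>>> move_arm --jaw '[0,0,0,0,0,0,0]' --delta_pos '[[1,0,10],[3,0,8],[5,0,10],[5,0,10],[4,0,10],[2,0,8],[1,0,5]]' --rot '[[0,0,0],[0,0,0],[0,0,0],[0,0,0],[0,0,0],[0,0,0],[0,0,0]]'

```text
clock: 13.88
ee_pos: [0.6237, -0.0118, 0.1102]
orientation: [-2.43, -1.97, -0.028]
force: [6.3, 35.9, 10.0]
grip_width: 0.0003
```

```bash
python3 -c "
from h import *
tgt(.035,-.045,.100)
p=optics.read_camera('scene'); save(p,'scene6')
for n in ['support_right_bar']:
        r=optics.mark_of(p,n); print(n,[(np.round(x['centre'],4).tolist(),round(x['score'],2)) for x in r[:1]])
"
```

```text
t 13.8833 p [ 0.6237 -0.0118  0.1102] o [-2.43  -1.97  -0.028] F [ 6.3 35.9 10. ] w 0.0003349785969721449
world tgt [ 0.62195295 -0.02075768] 0.1 tool delta mm [-9.3  0.2 10. ]
yaw 1.3624696965333696 q [-0.21  0.28  1.7   0.02  1.16 -1.58] tilt [ 0.006  0.021 -1.   ]
support_right_bar [([0.6205, -0.021, 0.1033], 0.62)]
```

>>> move_arm --jaw '[0,0,0,0,0,0]' --delta_pos '[[0,0,-12],[0,0,-12],[0,0,0],[1,0,10],[0,0,8],[0,0,4]]' --rot '[[0,0,0],[0,0,0],[0,0,0],[0,0,0],[0,0,0],[0,0,0]]'

```text
clock: 14.48
ee_pos: [0.6201, -0.0226, 0.1079]
orientation: [-2.438, -1.977, 0.005]
force: [-0.6, 0.7, 1.9]
grip_width: 0.0005
```

```bash
python3 -c "
from h import *
tgt(.035,-.043,.100)
p=optics.read_camera('scene'); save(p,'scene6')
for n in ['support_right_bar','support_left_bar']:
        r=optics.mark_of(p,n); print(n,[(np.round(x['centre'],4).tolist(),round(x['score'],2)) for x in r[:1]])
cv2.imwrite('pics/s6.png',cv2.resize(cv2.cvtColor(p['frame'],cv2.COLOR_RGB2BGR)[100:280,200:400],None,fx=3,fy=3))
"
```

```text
t 14.4833 p [ 0.6201 -0.0226  0.1079] o [-2.438 -1.977  0.005] F [-0.6  0.7  1.9] w 0.0004959935744077045
world tgt [ 0.62236596 -0.01880079] 0.1 tool delta mm [4.2 1.4 7.9]
yaw 1.362413066064793 q [-0.22  0.28  1.7  -0.    1.16 -1.58] tilt [-0.004  0.    -1.   ]
support_right_bar [([0.6202, -0.0193, 0.1002], 0.97)]
support_left_bar [([0.6419, 0.0645, 0.0963], 0.63)]
```

View pics/s6.png

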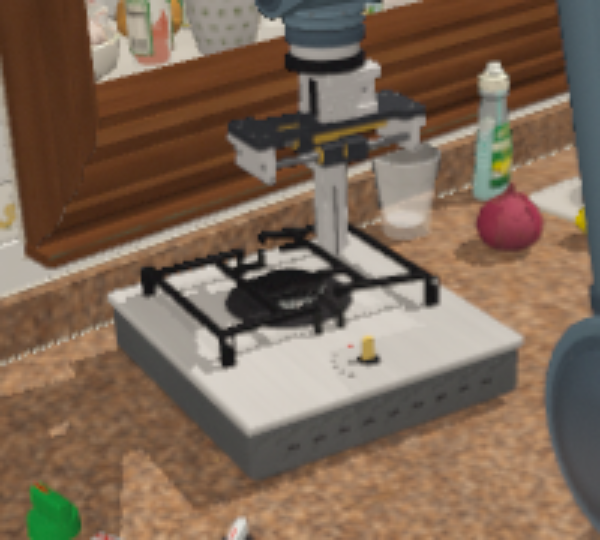

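Both halves are close to flat. I'll finish pressing the right bar until the tip reaches about 0.100.

>>> move_arm --jaw '[0,0,0,0]' --delta_pos '[[3,0,5],[0,0,5],[0,0,0],[0,0,0]]' --rot '[[0,0,0],[0,0,0],[0,0,0],[0,0,0]]'

```text
clock: 14.97
ee_pos: [0.6224, -0.0194, 0.1008]
orientation: [2.439, 1.979, -0.001]
force: [-0.0, 0.7, 0.9]
grip_width: 0.0002
```

>>> move_arm --jaw '[0,0,0]' --delta_pos '[[0,0,2],[0,0,2],[0,0,0]]' --rot '[[0,0,0],[0,0,0],[0,0,0]]'

```text
clock: 15.22
ee_pos: [0.6227, -0.0195, 0.1005]
orientation: [2.439, 1.98, -0.002]
force: [-8.3, 2.2, 18.8]
grip_width: 0.0003
```

The right bar is flat too, with the tip at 0.1005 under 19 N. Now to the knob.

>>> move_arm --jaw '[0,0,0,0,0,0,0,0]' --delta_pos '[[0,0,-35],[0,0,-35],[10,-8,-30],[31,-23,0],[31,-23,0],[31,-23,0],[31,-23,0],[31,-23,0]]' --rot '[[0,0,0],[0,0,0],[0,0,0],[0,0,0],[0,0,0],[0,0,0],[0,0,0],[0,0,0]]'

```text
clock: 15.88
ee_pos: [0.5345, 0.1687, 0.1964]
orientation: [-2.44, -1.979, 0.002]
force: [1.0, 0.2, -0.4]
grip_width: 0.0006
```

>>> move_arm --jaw '[0.6,0.6,0.6,0.6,0.6,0.6,0.6]' --delta_pos '[[31,-23,0],[31,-23,0],[31,-23,0],[31,-23,0],[20,-15,0],[0,0,0],[0,0,0]]' --rot '[[0,0,0],[0,0,0],[0,0,0],[0,0,0],[0,0,0],[0,0,0],[0,0,0]]'

```text
clock: 16.47
ee_pos: [0.4599, 0.3309, 0.1962]
orientation: [2.436, 1.983, -0.003]
force: [-0.2, 0.3, 0.2]
grip_width: 0.0436
```

```bash
python3 -c "
from h import *
tgt(xy=(.458,.335),z=.2)
p=optics.read_camera('wrist'); save(p,'w1')
print(np.round(np.linalg.inv(p['extrinsics']),3))
for n in ['knob','knob_pointer','spindle_tip']:
        r=optics.mark_of(p,n); print(n,[(np.round(x['centre'],4).tolist(),round(x['score'],2),np.round(proj(p,np.array(x['centre'])))) for x in r[:6]])
"
```

```text
t 16.4667 p [0.4599 0.3309 0.1962] o [ 2.436  1.983 -0.003] F [-0.2  0.3  0.2] w 0.043555280119039634
world tgt (0.458, 0.335) 0.2 tool delta mm [ 3.6 -2.7 -3.8]
yaw 1.3660935122310651 q [ 0.42  0.06  1.78 -0.    1.3  -0.94] tilt [-0.001 -0.001 -1.   ]
[[ 0.204  0.942  0.268  0.382]
 [ 0.979 -0.196 -0.057  0.348]
 [-0.001  0.274 -0.962  0.375]
 [ 0.     0.     0.     1.   ]]
knob [([0.3669, 0.3635, 0.0008], 0.93, array([328.,  95.])), ([0.4212, 0.2564, -0.0019], 0.89, array([254., 158.])), ([0.458, 0.3384, -0.001], 0.87, array([323., 173.])), ([0.5475, 0.3387, 0.0017], 0.66, array([337., 237.])), ([0.4574, 0.4216, 0.0002], 0.56, array([388., 159.]))]
knob_pointer [([0.3833, 0.3617, 0.0375], 0.91, array([331., 109.])), ([0.5742, 0.3449, 0.0388], 0.9, array([347., 268.])), ([0.4145, 0.2654, 0.0257], 0.64, array([255., 154.]))]
spindle_tip [([0.4948, 0.0523, 0.0916], 0.53, array([ 68., 278.]))]
```

View pics/w1.png

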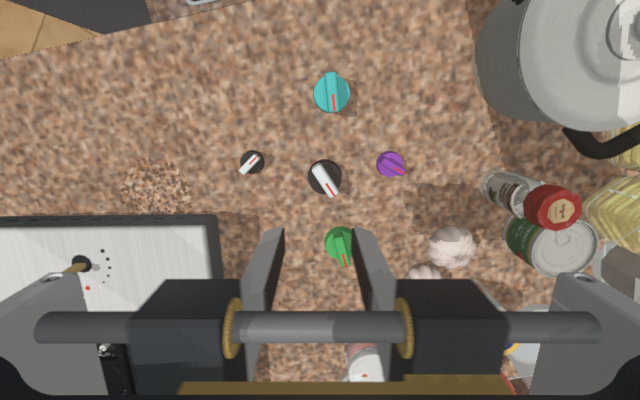

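The wrist view shows the black and silver knob at (325,178). I'll segment its silver blade and fit it.

```bash
python3 -c "
from h import *
p=optics.read_camera('wrist'); f=p['frame']
sub=f[150:210,295:355].astype(int)
mx=sub.max(2);mn=sub.min(2)
m=(mx>140)&(mx-mn<45)|((sub[...,0]>140)&(sub[...,0]-sub[...,1]>90))
n,l,s,c=cv2.connectedComponentsWithStats(m.astype(np.uint8),connectivity=8)
i=1+np.argmax(s[1:,4]); print(s[i],c[i])
ys,xs=np.nonzero(l==i)
W=np.array([world(p,x+295,y+150,z=.036)[:2] for x,y in zip(xs,ys)])
Wd=np.array([world(p,x+295,y+150) for x,y in zip(xs,ys)]); print('z',np.percentile(Wd[:,2],[10,50,90]))
r=cv2.minAreaRect((W*1e4).astype(np.float32)); print(r)
print(W.mean(0)); e,v=np.linalg.eigh(np.cov(W.T)); print(np.sqrt(e),v[:,1],np.arctan2(v[1,1],v[0,1]))
g=cv2.cvtColor(f,cv2.COLOR_RGB2BGR)[140:220,285:365].copy()
g[10:70,10:70][l==i]=g[10:70,10:70][l==i]//2+np.array([0,127,0],np.uint8)
cv2.imwrite('pics/w1k.png',np.hstack([cv2.resize(x,None,fx=5,fy=5,interpolation=cv2.INTER_NEAREST) for x in (cv2.cvtColor(f,cv2.COLOR_RGB2BGR)[140:220,285:365],g)]))
"
```

```text
[ 18  12  28  48 471] [31.9596603  33.00849257]
z [6.09019024e-05 3.55648985e-02 3.68806279e-02]
((4688.25048828125, 3402.908203125), (615.460693359375, 224.7559051513672), 4.216940402984619)
[0.4648351  0.33967783]
[0.00458121 0.01646709] [-0.98224117 -0.18762273] -2.952851324161139
```

View pics/w1k.png

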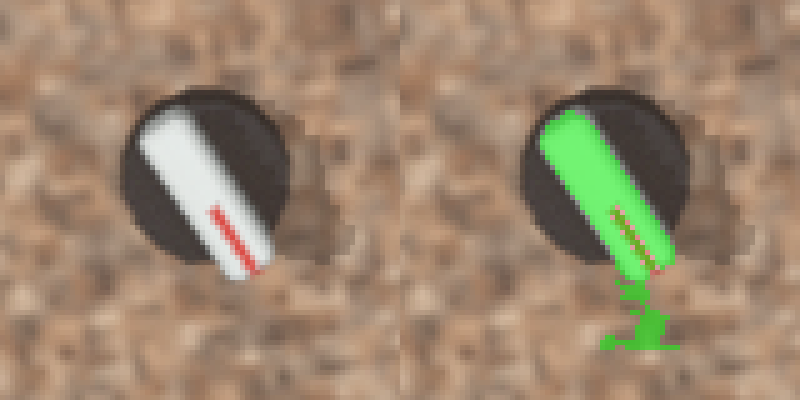

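```bash
cat >> h.py <<'E'
def blade(p,u0,v0,h=32,ztop=.036,tol=.006):
    f=p['frame'].astype(int); pts=[];red=[]
    for v in range(v0-h,v0+h):
        for u in range(u0-h,u0+h):
            c=f[v,u]; sil=c.max()>140 and c.max()-c.min()<45; rd=c[0]>140 and c[0]-c[1]>80
            if not(sil or rd): continue
            w=world(p,u,v)
            if abs(w[2]-ztop)>tol: continue
            w=world(p,u,v,z=ztop); pts.append(w[:2]); 
            if rd: red.append(w[:2])
    P=np.array(pts); r=cv2.minAreaRect((P*1e4).astype(np.float32)); e,V=np.linalg.eigh(np.cov(P.T)); d=V[:,1]
    rm=np.mean(red,0); 
    if d@(rm-P.mean(0))<0: d=-d
    print('n',len(P),'nr',len(red),'mean',P.mean(0),'rect',r,'yaw',np.arctan2(d[1],d[0]),'red',rm)
    return P.mean(0),np.arctan2(d[1],d[0])
E
python3 -c "
from h import *
p=optics.read_camera('wrist'); c,y=blade(p,325,178)
print('fix'); tgt(xy=c,z=.2,yaw=y+np.pi/2)
for n in ['knob','knob_pointer']:
  for c in ['top','scene']:
        p=optics.read_camera(c);r=optics.mark_of(p,n); print(c,n,[(np.round(x['centre'],4).tolist(),round(x['score'],2)) for x in r[:6]])
"
```

```text
n 373 nr 27 mean [0.45928291 0.33931356] rect ((4598.55615234375, 3395.580078125), (415.7087707519531, 129.35244750976562), 21.10295295715332) yaw 0.3765052483534218 red [0.47099161 0.34352884]
fix
t 16.7667 p [0.4614 0.3292 0.1966] o [ 2.441e+00  1.977e+00 -2.000e-03] F [ 0.6 -0.4 -0.2] w 0.056459322965885635
world tgt [0.45928291 0.33931356] 0.2 tool delta mm [ 9.4 -4.1 -3.4]
yaw 1.3616568642366005 q [ 0.42  0.06  1.78 -0.    1.3  -0.94] tilt [-0.001 -0.001 -1.   ]
rotz deg -33.55497022940062
top knob [([0.5543, 0.3396, -0.0033], 0.57), ([0.4274, 0.2544, -0.0019], 0.48), ([0.3629, 0.3654, -0.0036], 0.43)]
scene knob [([0.3645, 0.3662, 0.0003], 0.94), ([0.4597, 0.3378, 0.001], 0.72), ([0.4631, 0.4229, 0.0012], 0.69), ([0.5519, 0.34, 0.0004], 0.69), ([0.4236, 0.2535, -0.0008], 0.53)]
top knob_pointer [([0.414, 0.2662, 0.0254], 0.56), ([0.3882, 0.3597, 0.0398], 0.48), ([0.5692, 0.342, 0.0374], 0.44)]
scene knob_pointer [([0.3862, 0.3646, 0.036], 0.79), ([0.4781, 0.3482, 0.0345], 0.67), ([0.5691, 0.3427, 0.0355], 0.66), ([0.469, 0.4331, 0.027], 0.65), ([0.415, 0.2625, 0.0231], 0.43)]
```

The blade fit is 41.6 × 12.9 mm, which matches the spec. Its centre is (0.4597, 0.3395) and its yaw 0.37.

>>> move_arm --jaw '[0.6,0.6,0.6,0.6,0.6,0.6]' --delta_pos '[[9,-4,0],[0,0,0],[0,0,0],[0,0,0],[0,0,0],[0,0,0]]' --rot '[[0,0,-6.7],[0,0,-6.7],[0,0,-6.7],[0,0,-6.7],[0,0,-6.6],[0,0,0]]'

```text
clock: 17.67
ee_pos: [0.4587, 0.34, 0.1967]
orientation: [-1.765, -2.599, 0.001]
force: [0.7, 0.1, -0.1]
grip_width: 0.0566
```

```bash
python3 -c "
from h import *
tgt(xy=(.4597,.3395),z=.018,yaw=.373+np.pi/2); fix(.373+np.pi/2)
"
```

```text
t 17.6667 p [0.4587 0.34   0.1967] o [-1.765e+00 -2.599e+00  1.000e-03] F [ 0.7  0.1 -0.1] w 0.05659705776801835
world tgt (0.4597, 0.3395) 0.018 tool delta mm [ -0.7   0.9 178.7]
yaw 1.9484187575661405 q [ 0.44  0.07  1.77 -0.    1.3  -1.51] tilt [-0.001 -0.001 -1.   ]
rotz deg 0.2648457742836783
rot fix deg [-0.05  0.03  0.26]
```

>>> move_arm --jaw '[0.6,0.6,0.6,0.6,0.6,0.6,0.6,0.6]' --delta_pos '[[-1,1,30],[0,0,35],[0,0,35],[0,0,30],[0,0,20],[0,0,12],[0,0,8],[0,0,0]]' --rot '[[0,0,0],[0,0,0],[0,0,0],[0,0,0],[0,0,0],[0,0,0],[0,0,0],[0,0,0]]'

```text
clock: 18.33
ee_pos: [0.4593, 0.3389, 0.0256]
orientation: [-1.769, -2.595, 0.004]
force: [0.9, 0.8, 0.6]
grip_width: 0.0564
```

```bash
python3 -c "
from h import *
tgt(xy=(.4597,.3395),z=.018,yaw=.373+np.pi/2)
p=optics.read_camera('wrist'); save(p,'w2')
"
```

```text
t 18.3333 p [0.4593 0.3389 0.0256] o [-1.769 -2.595  0.004] F [0.9 0.8 0.6] w 0.05635869563145921
world tgt (0.4597, 0.3395) 0.018 tool delta mm [0.4 0.6 7.6]
yaw 1.9452403289919649 q [ 0.44  0.3   1.86 -0.    0.99 -1.51] tilt [-0.002 -0.002 -1.   ]
rotz deg 0.08273523149964483
```

View pics/w2.png

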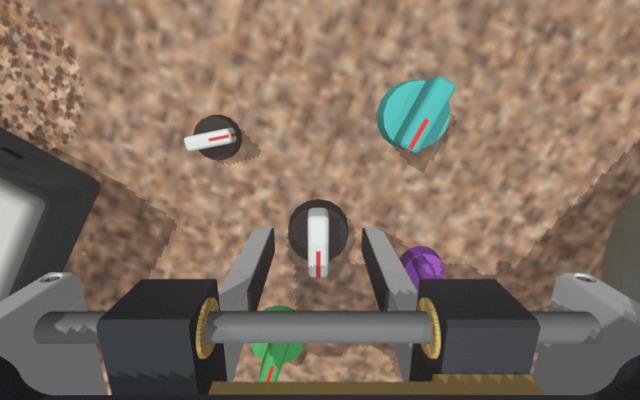

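The blade is centred between the fingers at (318,240), and its long axis runs along tool y. I'll lower 7 mm and close.

>>> move_arm --jaw '[0.6,0.6,0.1,0.1,0,0,0,0]' --delta_pos '[[0,0.5,6],[0,0,1.5],[0,0,0],[0,0,0],[0,0,0],[0,0,0],[0,0,0],[0,0,0]]' --rot '[[0,0,0],[0,0,0],[0,0,0],[0,0,0],[0,0,0],[0,0,0],[0,0,0],[0,0,0]]' --newtons 30

```text
clock: 19.05
ee_pos: [0.4604, 0.3394, 0.0193]
orientation: [1.768, 2.597, -0.001]
force: [0.9, 0.1, -0.5]
grip_width: 0.0199
```

>>> move_arm --jaw '[0,0,0,0,0]' --delta_pos '[[0,0,0],[0,0,0],[0,0,0],[0,0,0],[0,0,0]]' --rot '[[0,0,0],[0,0,0],[0,0,0],[0,0,0],[0,0,0]]'

```text
clock: 19.47
ee_pos: [0.4604, 0.3394, 0.0192]
orientation: [-1.768, -2.597, 0.001]
force: [0.2, -0.1, 1.1]
grip_width: 0.0123
```

The knob is gripped at 12.3 mm. I'll lift it, turn it to the hob's yaw and go near the spindle.

>>> move_arm --jaw '[0,0,0,0,0,0,0,0]' --delta_pos '[[0,0,-15],[0,0,-30],[0,0,-40],[0,0,-40],[0,0,-40],[0,0,-40],[0,0,-25],[0,0,0]]' --rot '[[0,0,0],[0,0,0],[0,0,0],[0,0,5.5],[0,0,5.5],[0,0,5.5],[0,0,5.5],[0,0,5.5]]'

```text
clock: 20.13
ee_pos: [0.4635, 0.341, 0.257]
orientation: [2.336, 2.095, 0.017]
force: [0.8, 0.4, 0.1]
grip_width: 0.0125
```

>>> move_arm --jaw '[0,0]' --delta_pos '[[0,0,0],[0,0,0]]' --rot '[[0,0,5.7],[0,0,0]]'

```text
clock: 20.3
ee_pos: [0.4606, 0.3396, 0.2497]
orientation: [2.437, 1.982, -0.0]
force: [1.1, -0.8, -0.6]
grip_width: 0.0126
```

```bash
python3 -c "
from h import *
tgt(xy=(.5276,.0447),z=.25); fix(HT+np.pi/2)
"
```

```text
t 20.3 p [0.4606 0.3396 0.2497] o [ 2.437  1.982 -0.   ] F [ 1.1 -0.8 -0.6] w 0.012560077509481406
world tgt (0.5276, 0.0447) 0.25 tool delta mm [-2.750e+02  1.258e+02 -2.000e-01]
yaw 1.36540581425202 q [ 0.44  0.03  1.72 -0.    1.4  -0.93] tilt [ 0. -0. -1.]
rot fix deg [0.02 0.02 0.15]
```

>>> move_arm --jaw '[0,0,0,0,0,0,0,0]' --delta_pos '[[-20,10,0],[-36,17,0],[-36,17,0],[-36,17,0],[-36,17,0],[-36,17,0],[-36,17,0],[-36,12,0]]' --rot '[[0,0,0],[0,0,0],[0,0,0],[0,0,0],[0,0,0],[0,0,0],[0,0,0],[0,0,0]]'

```text
clock: 20.97
ee_pos: [0.5269, 0.046, 0.2487]
orientation: [-2.433, -1.987, 0.002]
force: [0.5, -0.2, -0.1]
grip_width: 0.0128
```

>>> move_arm --jaw '[0,0,0]' --delta_pos '[[-3,2,0],[0,0,0],[0,0,0]]' --rot '[[0,0,0],[0,0,0],[0,0,0]]'

```text
clock: 21.22
ee_pos: [0.5279, 0.045, 0.2488]
orientation: [-2.434, -1.984, 0.002]
force: [0.4, 0.6, -0.6]
grip_width: 0.013
```

```bash
python3 -c "
from h import *
st()
p=optics.read_camera('wrist'); save(p,'w3')
for n in ['knob','knob_pointer','spindle_tip']:
        r=optics.mark_of(p,n); print(n,[(np.round(x['centre'],4).tolist(),round(x['score'],2),np.round(proj(p,np.array(x['centre'])))) for x in r[:3]])
"
```

```text
t 21.2167 p [0.5279 0.045  0.2488] o [-2.434e+00 -1.984e+00  2.000e-03] F [ 0.4  0.6 -0.6] w 0.012971040136950742
knob [([0.5499, 0.3384, 0.002], 0.87, array([525., 142.])), ([0.4623, 0.4243, 0.0017], 0.86, array([592.,  62.])), ([0.5301, 0.0452, 0.23], 0.76, array([318., 231.]))]
knob_pointer [([0.4711, 0.4339, 0.0265], 0.81, array([617.,  64.])), ([0.5754, 0.3428, 0.0398], 0.79, array([549., 163.])), ([0.4173, 0.2668, 0.0243], 0.75, array([476.,  49.]))]
spindle_tip [([0.5277, 0.0446, 0.2292], 0.63, array([317., 227.]))]
```

View pics/w3.png

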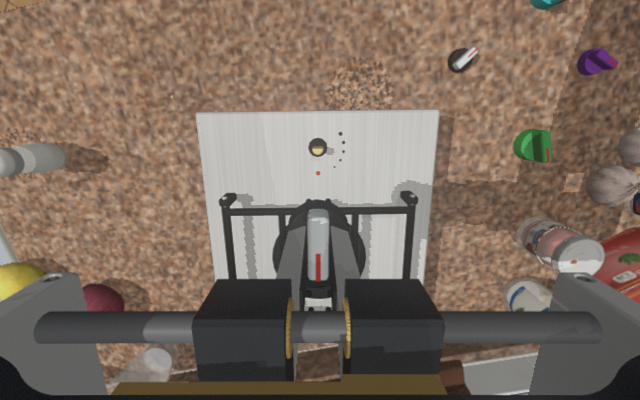

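```bash
cat > sp.py <<'E'
from h import *
st()
p=optics.read_camera('wrist'); f=p['frame'].astype(int)
c=p['frame'][125:185,285:360]; cv2.imwrite('pics/w3k.png',cv2.resize(cv2.cvtColor(c,cv2.COLOR_RGB2BGR),None,fx=10,fy=10,interpolation=cv2.INTER_NEAREST))
Hx=np.array([np.cos(HT),np.sin(HT)]);Hy=np.array([-Hx[1],Hx[0]])
pts=[];dot=[]
for v in range(125,185):
  for u in range(285,360):
    r,g,b=f[v,u]; w=world(p,u,v)
    if r-b>50 and g-b>30: pts.append(np.r_[u,v,w,world(p,u,v,z=.092)[:2]])
    if r-g>70 and r-b>70: dot.append(world(p,u,v,z=.070)[:2])
P=np.array(pts); print(len(P)); 
for r in P: print(r[:2].astype(int),np.round(r[2:5],4), f[int(r[1]),int(r[0])], end=' ; ')
print(); h=(P[:,5:7]-HO)@np.array([Hx,Hy]).T; print('hob coords min/max',h.min(0),h.max(0))
d=np.mean(dot,0); print('dot',d,'spindle from dot',d-.031*Hx, 'from hob', HO-.11*Hx)
E
python3 sp.py
```

```text
t 21.4167 p [0.5279 0.0461 0.2492] o [-2.433e+00 -1.987e+00  2.000e-03] F [ 0.4 -0.1 -0.3] w 0.012350493809550972
60
[312 148] [0.4878 0.0481 0.091 ] [160 146 106] ; [313 148] [0.488  0.0492 0.0905] [163 147 106] ; [314 148] [0.4883 0.0503 0.0902] [162 145 106] ; [315 148] [0.4885 0.0514 0.0903] [165 149 108] ; [316 148] [0.4888 0.0525 0.0899] [168 152 110] ; [317 148] [0.4889 0.0536 0.091 ] [168 151 108] ; [318 148] [0.4891 0.0547 0.0907] [165 150 108] ; [319 148] [0.4894 0.0558 0.0909] [165 150 108] ; [320 148] [0.4893 0.0569 0.0929] [163 148 107] ; [321 148] [0.4898 0.058  0.091 ] [156 140 101] ; [311 149] [0.4886 0.0468 0.0909] [170 157 115] ; [312 149] [0.4888 0.0479 0.0915] [208 205 151] ; [313 149] [0.4889 0.0491 0.0929] [212 205 152] ; [314 149] [0.4893 0.0501 0.0908] [210 201 147] ; [315 149] [0.4894 0.0512 0.0922] [211 202 148] ; [316 149] [0.4893 0.0524 0.0948] [211 201 148] ; [317 149] [0.4898 0.0534 0.0925] [211 202 148] ; [318 149] [0.4903 0.0545 0.0905] [210 201 146] ; [319 149] [0.4902 0.0556 0.093 ] [212 203 148] ; [320 149] [0.4905 0.0567 0.0923] [211 200 144] ; [32
[... 1430 characters left out ...]
.494  0.056  0.0906] [181 162 115] ; [313 153] [0.4934 0.0481 0.0915] [164 147 106] ; [314 153] [0.4935 0.0492 0.0926] [200 180 129] ; [315 153] [0.4938 0.0503 0.0918] [211 192 139] ; [316 153] [0.494  0.0514 0.0922] [212 199 145] ; [317 153] [0.4945 0.0524 0.0902] [207 194 140] ; [318 153] [0.4944 0.0536 0.0923] [198 183 132] ; [319 153] [0.4948 0.0547 0.091 ] [178 161 116] ; [315 154] [0.4949 0.0501 0.0916] [161 143 105] ; [316 154] [0.4952 0.0511 0.091 ] [177 158 114] ; [317 154] [0.4954 0.0523 0.0913] [162 146 106] ; 
hob coords min/max [-0.11068898 -0.00642391] [-0.10396071  0.00476575]
dot [0.52034092 0.0465925 ] spindle from dot [0.4900091  0.05299411] from hob [0.48937095 0.05321538]
```

View pics/w3k.png

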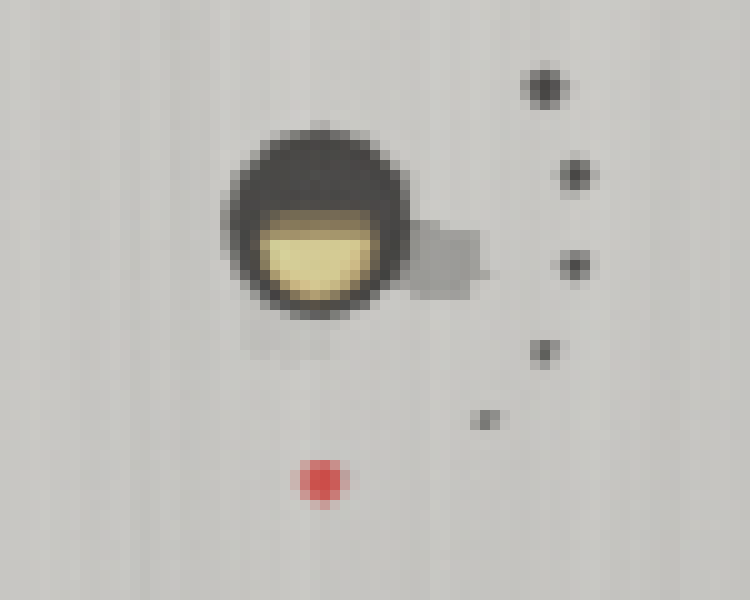

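Run:
```python
from h import *
s=st(); p=optics.read_camera('wrist')
T=R.from_rotvec(s['orientation']).as_matrix()
try:
    c,y=blade(p,318,240,h=45,ztop=s['ee_pos'][2]-.0192+.036,tol=.008)
    print('blade ctr in tool', (T.T@np.r_[c-s['ee_pos'][:2],0])*1000)
except Exception as e: print(e)
cv2.imwrite('pics/w3h.png',cv2.resize(cv2.cvtColor(p['frame'],cv2.COLOR_RGB2BGR)[195:315,260:380],None,fx=5,fy=5,interpolation=cv2.INTER_NEAREST))
p=optics.read_camera('top'); print(proj(p,np.array([.4899,.0525,.092])))
f=p['frame'].astype(int); u0,v0=proj(p,np.array([.4899,.0525,.092])).astype(int)
P=[world(p,u,v,z=.092)[:2] for v in range(v0-12,v0+12) for u in range(u0-12,u0+12) if f[v,u,0]-f[v,u,2]>50 and f[v,u,1]-f[v,u,2]>30]
print(len(P),np.mean(P,0) if P else '')
p=optics.read_camera('scene'); save(p,'scene7')
f=p['frame'].astype(int); u0,v0=proj(p,np.array([.4899,.0525,.092])).astype(int);print(u0,v0)
P=[world(p,u,v)for v in range(v0-12,v0+12) for u in range(u0-12,u0+12) if f[v,u,0]-f[v,u,2]>50 and f[v,u,1]-f[v,u,2]>30]
print(len(P),np.mean(P,0) if P else '',np.max(P,0) if P else '')
```

```text
t 21.4667 p [0.528  0.046  0.2493] o [ 2.433e+00  1.987e+00 -1.000e-03] F [0.3 0.8 0.1] w 0.012737955780789411
n 1091 nr 83 mean [0.52574777 0.04700826] rect ((5268.45166015625, 468.5850830078125), (109.75393676757812, 426.6589660644531), 77.93888854980469) yaw -0.18993532958628132 red [0.5385365  0.04422262]
blade ctr in tool [ 5.41412781e-01 -2.40211178e+00  9.84894788e-04]
[317.16073213 235.43824573]
14 [0.48933401 0.05179473]
322 212
32 [0.48822302 0.05409376 0.08313204] [0.49546194 0.06004081 0.09291571]
```

View pics/w3h.png

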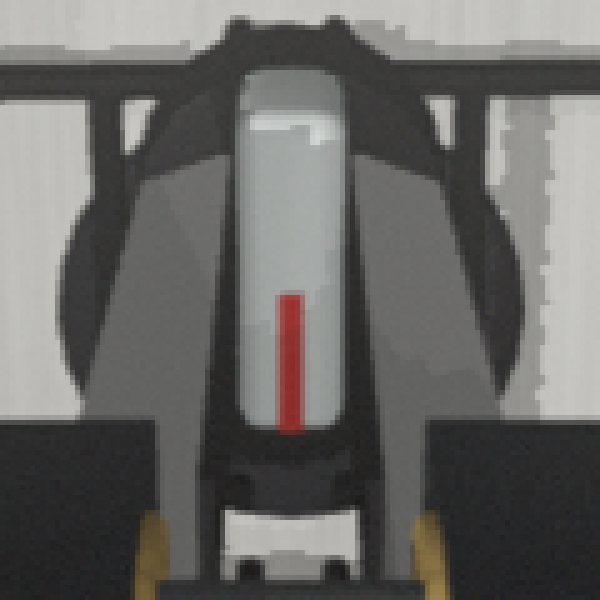

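Measured: the spindle axis is at about (0.4899, 0.0525), with the wrist camera, the red dot and the hob pose agreeing within 1 mm. The knob is held about 0.8 mm behind the TCP in tool y.

Run:
```python
from h import *
tgt(xy=(.4907,.0521),z=.117); fix(HT+np.pi/2)
```

```text
t 21.6167 p [0.5281 0.0455 0.2494] o [ 2.434e+00  1.985e+00 -1.000e-03] F [ 0.5 -0.3  0.1] w 0.01259010460547208
world tgt (0.4907, 0.0521) 0.117 tool delta mm [ -0.9 -37.9 132.4]
yaw 1.3683304778146537 q [-0.13 -0.07  1.82 -0.    1.4  -1.5 ] tilt [-0.001 -0.001 -1.   ]
rot fix deg [-0.02  0.05  0.32]
```

>>> move_arm --jaw '[0,0,0,0,0,0,0,0]' --delta_pos '[[-1,-20,0],[0,-18,10],[0,0,30],[0,0,30],[0,0,30],[0,0,20],[0,0,12],[0,0,0]]' --rot '[[0,0,0],[0,0,0.3],[0,0,0],[0,0,0],[0,0,0],[0,0,0],[0,0,0],[0,0,0]]'

```text
clock: 22.28
ee_pos: [0.4887, 0.0518, 0.1147]
orientation: [-2.438, -1.976, 0.007]
force: [-0.3, 0.6, -0.5]
grip_width: 0.013
```

>>> move_arm --jaw '[0,0]' --delta_pos '[[0,0,0],[0,0,0]]' --rot '[[0,0,0],[0,0,0]]'

```text
clock: 22.45
ee_pos: [0.492, 0.0513, 0.1191]
orientation: [2.439, 1.976, 0.002]
force: [-0.1, 0.4, 0.0]
grip_width: 0.0126
```

Run:
```python
from h import *
tgt(xy=(.4907,.0521),z=.117); fix(HT+np.pi/2)
p=optics.read_camera('scene'); cv2.imwrite('pics/s8.png',cv2.resize(cv2.cvtColor(p['frame'],cv2.COLOR_RGB2BGR)[150:270,260:380],None,fx=5,fy=5))
```

```text
t 22.45 p [0.492  0.0513 0.1191] o [2.439e+00 1.976e+00 2.000e-03] F [-0.1  0.4  0. ] w 0.012561255270301178
world tgt (0.4907, 0.0521) 0.117 tool delta mm [ 0.5 -1.5  2. ]
yaw 1.3619729991544902 q [-0.13 -0.02  2.02 -0.    1.14 -1.49] tilt [ 0.002 -0.001 -1.   ]
rot fix deg [ 0.14  0.03 -0.05]
```

View pics/s8.png

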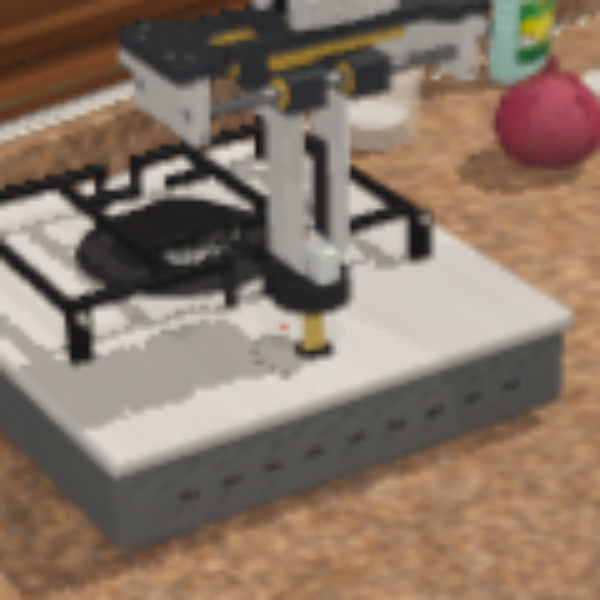

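The knob hovers just over the spindle, with its pointer to the back. I'll let it settle and correct.

>>> move_arm --jaw '[0,0,0]' --delta_pos '[[0,0,0],[0,0,0],[0,0,0]]' --rot '[[0,0,0],[0,0,0],[0,0,0]]'

```text
clock: 22.75
ee_pos: [0.4912, 0.0513, 0.1181]
orientation: [2.44, 1.977, 0.0]
force: [-0.9, -1.1, -0.0]
grip_width: 0.0127
```

Run:
```python
from h import *
tgt(xy=(.4907,.0521),z=.117); fix(HT+np.pi/2)
```

```text
t 22.75 p [0.4912 0.0513 0.1181] o [2.44  1.977 0.   ] F [-0.9 -1.1 -0. ] w 0.012721628218323877
world tgt (0.4907, 0.0521) 0.117 tool delta mm [ 0.7 -0.7  1.1]
yaw 1.3617777598029637 q [-0.13 -0.02  2.02 -0.    1.14 -1.49] tilt [ 0.001 -0.001 -1.   ]
rot fix deg [ 0.06  0.04 -0.06]
```

>>> move_arm --jaw '[0,0,0,0,0,0]' --delta_pos '[[0.7,-0.6,2],[0,0,2],[0,0,2],[0,0,2],[0,0,2],[0,0,0]]' --rot '[[0,0,0],[0,0,0],[0,0,0],[0,0,0],[0,0,0],[0,0,0]]'

```text
clock: 23.25
ee_pos: [0.4899, 0.0522, 0.1067]
orientation: [-2.441, -1.977, 0.003]
force: [0.9, 0.1, -0.8]
grip_width: 0.0129
```

Run:
```python
from h import *
tgt(xy=(.4907,.0521),z=.117)
```

```text
t 23.25 p [0.4899 0.0522 0.1067] o [-2.441 -1.977  0.003] F [ 0.9  0.1 -0.8] w 0.012885218826586445
world tgt (0.4907, 0.0521) 0.117 tool delta mm [  0.1   0.8 -10.3]
yaw 1.3616853652550835 q [-0.12 -0.01  2.03 -0.    1.12 -1.49] tilt [-0.002 -0.001 -1.   ]
```

At TCP z 0.1067 the underside is about 4.5 mm below the tip with no force, so it is entering. I'll keep going.

>>> move_arm --jaw '[0,0,0,0,0,0]' --delta_pos '[[0,0,2],[0,0,2],[0,0,2],[0,0,2],[0,0,1],[0,0,0]]' --rot '[[0,0,0],[0,0,0],[0,0,0],[0,0,0],[0,0,0],[0,0,0]]'

```text
clock: 23.75
ee_pos: [0.49, 0.0522, 0.098]
orientation: [-2.441, -1.977, 0.002]
force: [0.7, 0.3, -1.1]
grip_width: 0.0124
```

Run:
```python
from h import *
st()
p=optics.read_camera('scene'); cv2.imwrite('pics/s9.png',cv2.resize(cv2.cvtColor(p['frame'],cv2.COLOR_RGB2BGR)[150:270,260:380],None,fx=5,fy=5))
```

```text
t 23.75 p [0.49   0.0522 0.098 ] o [-2.441e+00 -1.977e+00  2.000e-03] F [ 0.7  0.3 -1.1] w 0.012444223847323785
```

View pics/s9.png

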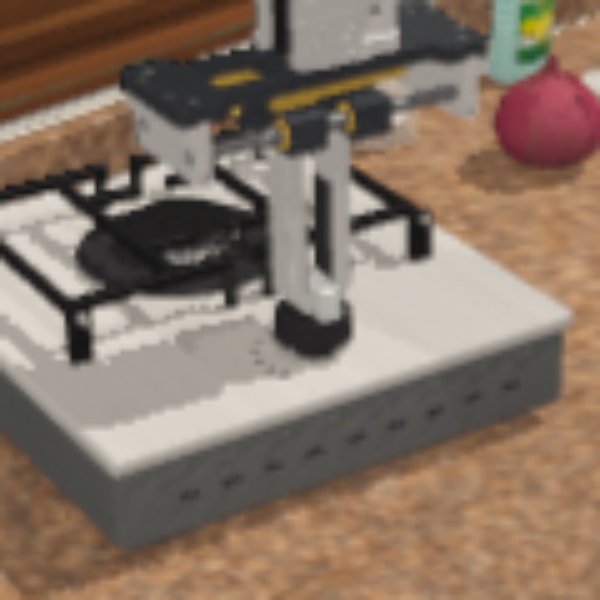

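>>> move_arm --jaw '[0,0,0,0,0,0]' --delta_pos '[[0,0,1],[0,0,1],[0,0,1],[0,0,1],[0,0,1],[0,0,0]]' --rot '[[0,0,0],[0,0,0],[0,0,0],[0,0,0],[0,0,0],[0,0,0]]' --newtons 45

```text
clock: 24.3
ee_pos: [0.4905, 0.0521, 0.0937]
orientation: [2.441, 1.977, -0.001]
force: [-1.7, 0.4, 5.5]
grip_width: 0.0126
```

>>> move_arm --jaw '[0,0,0,0]' --delta_pos '[[0,0,1],[0,0,1],[0,0,0],[0,0,0]]' --rot '[[0,0,0],[0,0,0],[0,0,0],[0,0,0]]'

```text
clock: 24.63
ee_pos: [0.4905, 0.0521, 0.0923]
orientation: [2.441, 1.978, -0.001]
force: [-3.9, 0.1, 7.9]
grip_width: 0.0129
```

>>> move_arm --jaw '[0,0,0,0,0]' --delta_pos '[[0,0,1],[0,0,1],[0,0,1],[0,0,0],[0,0,0]]' --rot '[[0,0,0],[0,0,0],[0,0,0],[0,0,0],[0,0,0]]'

```text
clock: 25.05
ee_pos: [0.4909, 0.0521, 0.0919]
orientation: [-2.44, -1.978, 0.003]
force: [-12.2, 1.2, 25.9]
grip_width: 0.0128
```

Run:
```python
from h import *
s=st(); fix(HT+np.pi/2)
T=R.from_rotvec(s['orientation']).as_matrix()
p=optics.read_camera('wrist'); save(p,'w9')
c,y=blade(p,318,240,h=45,ztop=s['ee_pos'][2]-.0192+.036,tol=.008)
print('blade ctr in tool', (T.T@np.r_[c-s['ee_pos'][:2],0])*1000)
for u,v in [(318,240),(318,255),(318,270)]: print(world(p,u,v))
for n in ['support_left_bar','support_right_bar','knob','knob_pointer']:
  for cn in ['scene','top']:
    p=optics.read_camera(cn); r=optics.mark_of(p,n); print(cn,n,[(np.round(x['centre'],4).tolist(),round(x['score'],2)) for x in r if np.hypot(*(np.array(x['centre'])[:2]-[.53,.04]))<.2])
p=optics.read_camera('scene'); cv2.imwrite('pics/s10.png',cv2.resize(cv2.cvtColor(p['frame'],cv2.COLOR_RGB2BGR)[140:270,230:390],None,fx=5,fy=4.5))
```

```text
t 25.05 p [0.4909 0.0521 0.0919] o [-2.44  -1.978  0.003] F [-12.2   1.2  25.9] w 0.012773307991258155
rot fix deg [-0.06  0.08 -0.02]
n 961 nr 42 mean [0.48752368 0.05342659] rect ((4891.31494140625, 457.4477233886719), (247.43609619140625, 408.70867919921875), 78.0033950805664) yaw -0.20505488868482907 red [0.49829997 0.05098034]
blade ctr in tool [ 5.89373698e-01 -3.56642429e+00  3.23106220e-03]
[0.48417371 0.05402569 0.1097789 ]
[0.49319306 0.05210903 0.11060641]
[0.50381133 0.04985322 0.10889476]
scene support_left_bar [([0.6408, 0.0661, 0.0994], 0.56)]
top support_left_bar [([0.6399, 0.0715, 0.094], 0.59)]
scene support_right_bar [([0.6212, -0.0171, 0.0933], 0.78)]
top support_right_bar [([0.6225, -0.0176, 0.0969], 0.95), ([0.6392, 0.0698, 0.0961], 0.39)]
scene knob [([0.4887, 0.0504, 0.0779], 0.7)]
top knob []
scene knob_pointer [([0.5105, 0.0456, 0.1074], 0.65)]
top knob_pointer [([0.6105, -0.0817, 0.0941], 0.6)]
```

View pics/s10.png

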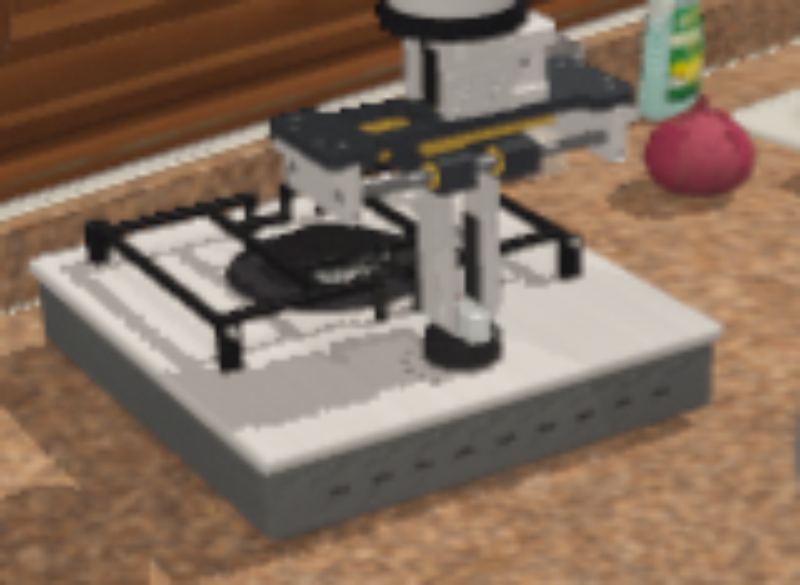

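View pics/w9.png

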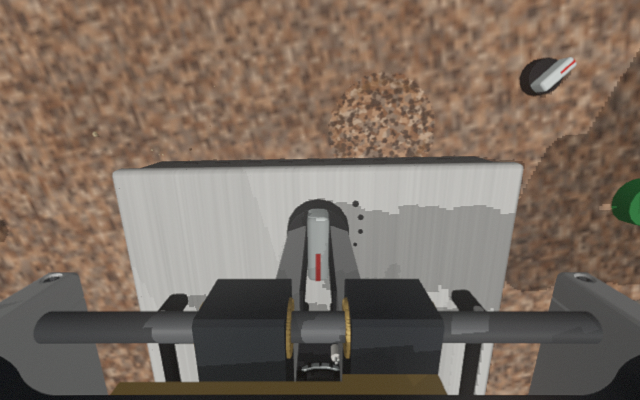

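The blade top measures about z 0.1095, so the underside is at about 0.0735. That is exactly home plus the full 5 mm. The push is 26 N against the stop, so I'm handing in.

Run:
```python
from h import *
from workcell import close_job
st(); print(close_job()); st()
```

```text
t 25.95 p [0.4909 0.0521 0.0919] o [-2.44  -1.978  0.003] F [-12.1   0.8  25.9] w 0.012429185357867236
the job is handed in; nothing more can be done
None
the job is handed in; nothing more can be done
```

I folded both halves of the pan support flat, fitted the black and silver knob onto the spindle, and handed in with it gripped and pressed down. The clock stood at about 26 s, and the hand-in reported no verdict.

**Pan support:** each bar's top met the fingertip at z ≈ 0.1005 m under about 20 N; flat is 0.100 m. On each half the finger first slipped past the bar, so I pressed a second time from above. The final pictures still show both halves down.

**Knob:**
- The pointer faces the hob's back, with yaw about -0.205 against the hob's -0.208.
- The knob went onto the spindle with almost no force, then met the spring: 5.5 N, then 7.9 N, then 26 N on the stop.
- The underside is at about 0.0735 m, which matches home plus the full 5 mm of press.
- The fingers were closed on it at 12.4 mm, set to 45 N.

**Disagreements:**
- The wrist-camera blade fit at the end gave a centre about 3.6 mm off along the blade. I put this down to the visible end face of the blade and the fingers hiding part of it. The spindle fit and the scene camera (knob at 0.489, 0.050, 0.078) agree with the expected place within a few millimetres.
- In the top camera the pointer check picked up the pan support instead of the knob, so I ignored it.

I did not measure the salt shaker, jar and onion again at the end. The arm did not go near them.

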